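Hang the marker bin on its screw and lock it

ROBOT

A 6-joint arm with a two-finger parallel gripper is mounted at the origin on the work surface. World frame = base frame: x ahead of the robot, y to its left, z up, the work surface at z = 0. Lengths are in mm, angles in rad, forces in N, time in s.
With the tool pointing down it reaches from about 350 to 725 mm from the base axis. Payload 4.3 kg.
Tool frame: the origin (TCP) lies at the centre of the arm's flange, where the gripper is bolted on; the fingertips stand 173 mm ahead of it and the grasp point (between the pads) lies 155 mm ahead of it; z points along the fingers, y is the line along which they close (so a half turn about z gives the same grasp; the last joint's range is limited). The gripper opens to 85 mm and grips with 20 to 120 N. Pads are 22 mm wide; open, the fingers measure 114 mm over their backs; the gripper's body (76 mm by 85 mm) begins 54 mm behind the grasp point. The pads swing forward as they close: fully open they stand 13 mm farther back than shut.
Start: joints at [1.225, 0.377, 0.081, 1.274, 0, 1.46], TCP at [134.331, 559.109, 404.729] pointing down, gripper open.
Joint ranges: [-2.72, 2.72], [-0.84, 1.66], [-1.02, 1.22], [-1.77, 2.12], [-1.37, 1.28], [-3.14, 3.14]. Speed limits (rad/s): [2.57, 2.57, 3.14, 3.14, 3.14, 3.14].

INTERFACE

Orientations are given as a rotation vector (axis times angle).
In Python, from station import manip, kin, viewer, hand_in gives the robot as it stands. Calls block until the motion is done:
- manip.move_pose(position, orientation): joint-space move of the TCP to a pose.
- manip.movel(position, max_speed=150, orientation=None, f_stop=None): straight line of the TCP; orientation=None keeps the orientation; max_speed is the mean speed in mm/s. With f_stop (N) it stops when the force on the tool has changed by that much, and returns True; else False.
- manip.move_joints(angles): joint-space move.
- manip.set_gripper(opening): opening from 0.0 (shut) to 1.0 (fully open); the grip force is fixed at half the most; returns when the fingers have stopped.
- manip.sleep(seconds).
- kin.inverse_kinematics(position, orientation): joint angles nearest the present ones, or None.
- viewer.capture(name): name is "scene" or "top"; returns a dict with "img" (420x560x3 uint8, blue, green, red), "mtx" (3x3 intrinsics, pixels), "extrinsics" (4x4, takes a point from world to camera coordinates). Camera axes: x right, y up, looking along -z (the intrinsics and any distortion apply to the point x, -y, -z); pixel columns grow to the right and rows downward; lengths in mm; the calibration is good to about 2 mm. A picture is of the moment at which its call begins. There is no depth.
A pose or a line that the arm cannot do raises manip.IKError and nothing moves.
- hand_in(): hands the job in; it is judged then, once.
Readings, each from a call of its own:
- manip.current_time_s(): time.
- manip.current_joint_positions(): joint angles.
- manip.current_dq(): joint speeds.
- manip.current_tau(): joint torques, N m.
- manip.current_position(): TCP position.
- manip.current_orientation(): TCP orientation.
- manip.current_wrist_force(): force on the tool from outside, world axes, zero at the start.
- manip.current_moment(): the same for the moment, N m.
- manip.current_finger_gap(): opening from 0.0 (shut) to 1.0 (fully open).
- manip.current_gripper_force(): force on a finger pad.
Only numpy, scipy, OpenCV 4.12 (cv2) and the standard library are available. Lean on these libraries where they do the work, as an engineer would, in place of code of your own. Each camera call takes 0.05 s, during which the arm holds its last target. There are 200 camera calls.

TASK

Hang the marker bin on the white panel: fit the keyhole in its back plate over the protruding screw head so that the plate lies against the panel, then, still holding it, pull the bin down until the red locking slide has been pushed up and the bin is fully home. The height of the screw is not known exactly, so feel or look for it and press gently all the while (under about 15 N). Let go of the bin, hanging upright, and leave the beaker, bottle and tube rack where they are.

Things in the scene. Friction and masses are not known exactly. Their poses are not given: they have to be found in the camera images.
- bin: Loose marker bin, about 0.25 kg, upright on the bench: green open tray (65 deep, 90 wide, 45 high; reaches to x = -70 mm) in front of a white back plate 90 wide, 154 high, 5 thick, with a keyhole. Origin: underside, middle of the width, in the plane of the plate's flat rear face. Axes: z up, +x out of the rear face (into the panel once hung), y along the width.
- bin_hole (a point): Centre of the keyhole's round (octagonal) hole, on the rear face of the back plate, 85 mm above the bin's origin, y = 0. Hole 23 mm wide, right through. A slot 11 mm wide runs straight up from it to 124 mm above the origin. Below the hole the plate is solid and flat. Axes as the bin.
- bin_seat (a point): Point on the bin's rear face, 120 mm above its origin (35 above the hole centre): the screw's axis passes here when the bin is fully home, its neck against the slot's top end.
- bin_tab (a point): Middle of the green upright grip tab above the plate, to pinch from above: bin x = -22, y = 0, z = 200 mm. Tab 16 thick (x -30 to -14), 30 wide in y, from z = 154 up to 230, standing on a 50 wide lip at the plate's top. Pinch it either way; pushed hard, the bin tilts or slips in the fingers. When home, the tab reaches 50 mm or more above the panel's top.
- lock (a joint): Red locking slide (22 wide, 12 high) on the plate's front above the keyhole: metres pushed up along the bin's z. 0 at start, 0.012 at most. Stiff: about 6 N to move, more than the bin's weight; stays where put. When the bin is pulled down, the screw head meets it 8 mm before home and pushes it up: about 0.008 when home.
- panel: Fixed upright white panel, 220 wide, 200 high, 12 thick, on a blue foot behind it. Origin: on the bench, in the plane of the front face, on its centre line. Axes: z up, +x into the panel (front face looks to -x), y along its width. When the bin is hung, the axes of bin and panel are parallel and the bin's x and y in the panel frame are about 0.
- panel_rail (a point): Point on the panel's front face and centre line, 165 mm above the bench, on a flush vertical rail. A steel screw, clamped in the rail, sticks out here along panel -x: neck 8 diameter, 8 long, then a flat round head 18 diameter, 5 thick (13 in all). The screw's true height is not measured: its axis is 140 to 188 mm above the bench, y = 0. It does not move.
- beaker: Clear plastic beaker, 72 diameter, 85 high; origin at the underside. Leave alone.
- bottle: Amber reagent bottle, 60 diameter, 110 high; origin at the underside. Leave alone.
- rack: Black tube rack, 60 x 100, 48 high, with tubes to 78; origin at the underside. Leave alone.
There are look-alikes about, which are no part of the job. There is more than one size of the bin; the job needs the smallest.

How it is judged:
By the outcome, as a careful person would: the job done as asked, in the order asked, and still so for the second after the job is handed in, with the robot touching nothing.
It also fails if it takes over 72 s, if anything falls off the work surface, if the arm or the gripper's body presses on something with over 40 N, if the wrist force passes 120 N, or if a joint passes its speed limit or range.

## Working session

There is one attempt and no reset: what is moved stays moved. The work goes in short steps, each a Python script; the robot and the scene stay as the last script left them, time stands still between calls to the robot, and variables do not carry over. Pictures are saved under pics/ and viewed, at most 10 in all, crops included, and the job is handed in when it is done.

```bash
ls; mkdir -p pics; python3 - <<'E'
from station import manip,viewer
import cv2,numpy as np
for n in("scene","top"):
    c=viewer.capture(n); cv2.imwrite(f"pics/{n}0.png",c["img"]); np.savez(f"{n}.npz",**c); print(c["mtx"],c["extrinsics"],[k for k in c])
print(manip.current_orientation(),manip.current_time_s())
E
```

```text
pics
[[410.37004801   0.         274.76488096]
 [  0.         410.37004801 205.1396831 ]
 [  0.           0.           1.        ]] [[-8.08897077e-01  5.87606727e-01  2.00961028e-02  3.61023682e+02]
 [-4.32131471e-01 -6.17352537e-01  6.57372221e-01  2.36837380e+02]
 [ 3.98682719e-01  5.23062310e-01  7.53298022e-01 -1.18149581e+03]
 [ 0.00000000e+00  0.00000000e+00  0.00000000e+00  1.00000000e+00]] ['img', 'mtx', 'extrinsics']
[[414.05756959   0.         280.91347913]
 [  0.         414.05756959 208.58930092]
 [  0.           0.           1.        ]] [[ 5.56685655e-03 -9.99947803e-01  8.56744981e-03  1.31123559e+02]
 [ 9.87425800e-01  6.85031279e-03  1.57934681e-01 -5.51817826e+02]
 [-1.57985127e-01  7.58052127e-03  9.87412394e-01 -8.43306675e+02]
 [ 0.00000000e+00  0.00000000e+00  0.00000000e+00  1.00000000e+00]] ['img', 'mtx', 'extrinsics']
[-3.69535491e-01 -3.11934846e+00  2.91684690e-03] 0.1
```

View pics/scene0.png

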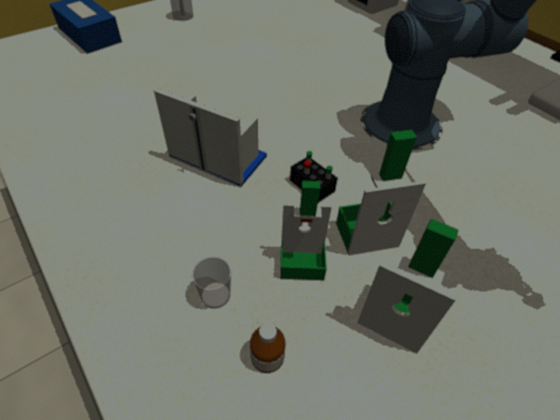

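View pics/top0.png

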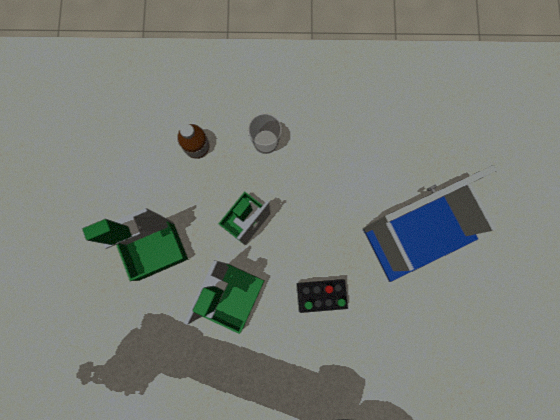

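The scene view (tray bins at about (305,235), (380,220), (405,290)) matches the top view at (245,218), (230,295), (150,250). The panel is at scene (205,140) and top (430,230), with its screw facing away from the robot. The bin at scene (305,235) looks smallest, so I'll enlarge it to confirm.

```bash
cat > h.py <<'E'
import numpy as np,cv2
def ray(c,uv,z):
    E=c["extrinsics"];K=c["mtx"];R=E[:3,:3];o=-R.T@E[:3,3]
    d=np.linalg.inv(K)@[uv[0],uv[1],1]; d=R.T@(d*[1,-1,-1])
    return o+d*(z-o[2])/d[2]
def proj(c,P):
    E=c["extrinsics"];p=(E[:3,:3]@np.atleast_2d(P).T).T+E[:3,3];p=p*[1,-1,-1]
    q=(c["mtx"]@p.T).T
    return q[:,:2]/q[:,2:]
E
python3 - <<'E'
import numpy as np,cv2
s=np.load("scene.npz")["img"];t=np.load("top.npz")["img"]
a=cv2.resize(s[170:290,270:350],None,fx=5,fy=5,interpolation=cv2.INTER_CUBIC)
b=cv2.resize(t[180:260,205:285],None,fx=5,fy=5,interpolation=cv2.INTER_CUBIC)
b=cv2.copyMakeBorder(b,0,200,0,0,cv2.BORDER_CONSTANT)
cv2.imwrite("pics/c1.png",cv2.convertScaleAbs(np.hstack([a,b]),alpha=1.5))
a=cv2.resize(s[80:190,145:275],None,fx=3,fy=3,interpolation=cv2.INTER_CUBIC)
b=cv2.resize(t[155:290,355:500],None,fx=2.75,fy=2.75,interpolation=cv2.INTER_CUBIC)[:371]
a=cv2.copyMakeBorder(a,0,b.shape[0]-a.shape[0],0,0,cv2.BORDER_CONSTANT)
cv2.imwrite("pics/c2.png",cv2.convertScaleAbs(np.hstack([a,b]),alpha=1.5))
E
```

```text
(no output)
```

View pics/c1.png

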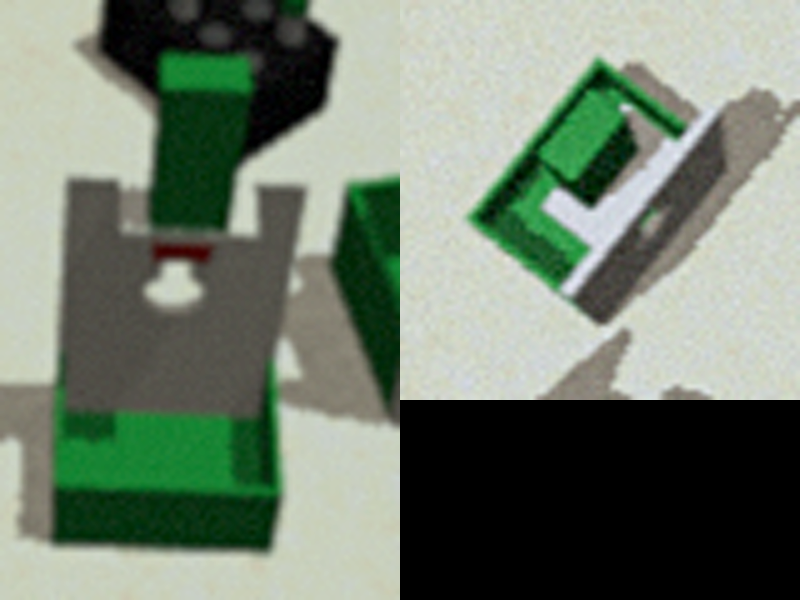

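View pics/c2.png

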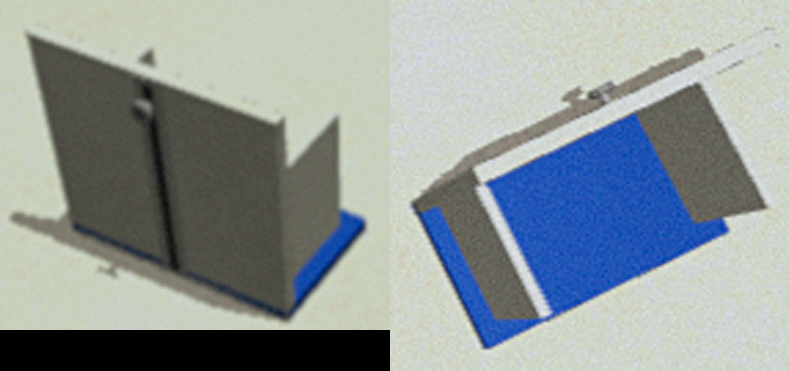

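```bash
cat > fit.py <<'E'
import numpy as np
from scipy.optimize import least_squares
from h import *
S=dict(np.load("scene.npz"));T=dict(np.load("top.npz"))
def W(p,P): 
    c,s=np.cos(p[2]),np.sin(p[2]);P=np.atleast_2d(P)
    return np.c_[p[0]+c*P[:,0]-s*P[:,1],p[1]+s*P[:,0]+c*P[:,1],P[:,2]]
def fit(obs,p0,name):
    f=lambda p:np.concatenate([(proj(C,W(p,P))-uv).ravel() for C,P,uv in obs])
    r=least_squares(f,p0,loss="soft_l1"); print(name,r.x.round(3));print(f(r.x).reshape(-1,2).round(1).tolist());return r.x
bs=[((-5,45,154),(283.4,205.6)),((-5,-45,154),(331,207.6)),((-70,45,0),(280.4,278.4)),((-70,-45,0),(324.2,280)),((-70,45,45),(280.8,267.4)),((-70,-45,45),(326.2,268)),((-30,15,230),(302,188)),((-30,-15,230),(319.4,188.8)),((-14,15,230),(302,180.6)),((-14,-15,230),(320.2,180.8))]
bt=[((-70,45,45),(244.8,191.6)),((-70,-45,45),(219,223.2)),((0,-45,0),(245.4,245)),((-30,-15,230),(233,210))]
c=ray(T,(245,218),60)
b=fit([(S,P,uv) for P,uv in bs]+[(T,P,uv) for P,uv in bt],[c[0],c[1],-2.4],"bin")
ps=[((0,110,200),(154.3,91.7)),((0,-110,200),(239.3,120.7)),((0,110,0),(169.3,156)),((0,-110,0),(241.3,186)),((0,0,0),(202.7,169.3)),((0,0,200),(193.3,106.7))]
pt=[((0,-110,200),(384.1,215)),((0,110,200),(493.2,164.8)),((0,-110,0),(363.4,228.8))]
c=ray(T,(430,200),100)
p=fit([(S,P,uv) for P,uv in ps]+[(T,P,uv) for P,uv in pt],[c[0],c[1],-2.7],"panel")
f=lambda h:np.concatenate([(proj(S,W(p,(-13,0,h[0])))-(192.3,115.7)).ravel()])
r=least_squares(f,[165]);print("screw",r.x,r.fun, proj(T,W(p,(-10,0,r.x[0]))))
np.savez("fit.npz",b=b,p=p,h=r.x)
E
python3 fit.py
```

```text
bin [511.2   185.796  -2.222]
[[-0.7, -0.5], [0.2, -1.0], [-0.7, 0.6], [-0.2, 0.3], [-0.4, -0.5], [0.3, 0.3], [0.0, -0.9], [0.5, -1.2], [-0.2, -0.4], [-0.8, -0.0], [-0.8, -1.0], [-1.4, 0.3], [-0.3, 0.1], [-1.3, 0.4]]
panel [ 560.89  -145.952   -2.698]
[[-0.8, -1.6], [-2.1, -0.0], [-0.3, 0.9], [-0.1, 1.3], [1.3, 2.3], [0.5, -1.9], [0.6, 1.2], [0.1, 0.1], [-1.6, -0.1]]
screw [179.41108244] [-0.8811135   0.14257867] [[432.63811793 187.64561733]]
```

Scene (305,235) is the right bin: its red slide shows, and the 90 mm width and 230 mm tab height fit to about 1 px. The panel fit suggests the foot's thickness biases the lower points, so I'll allow for that, check IK and grasp.

```bash
sed -i 's/((0,110,0),(169.3,156))/((0,110,8),(169.3,155))/; s/((0,0,0),(202.7/((0,0,8),(202.7/' fit.py; python3 fit.py | tail -4
cat >> h.py <<'E'
from scipy.spatial.transform import Rotation as Ro
def pose(o,binpose,half):
    """TCP position/orientation holding bin whose origin pose is (x,y,z,yaw)"""
    x,y,z,a=binpose;c,s=np.cos(a),np.sin(a)
    ty=np.array([c,s,0])*half;tz=np.array([0,0,-1.]);tx=np.cross(ty,tz)
    P=np.array([x-22*c-s*o,y-22*s+c*o,z+200+155])
    return P,Ro.from_matrix(np.c_[tx,ty,tz]).as_rotvec()
def inpanel(p,X,Y,Z,dyaw=0):
    c,s=np.cos(p[2]),np.sin(p[2])
    return (p[0]+c*X-s*Y,p[1]+s*X+c*Y,Z,p[2]+dyaw)
E
python3 - <<'E'
from station import manip,kin
from h import *
F=np.load("fit.npz");b=F["b"];p=F["p"];h=F["h"][0]
for half in(1,-1):
    for n,q in [("bin",(b[0],b[1],0,b[2])),("up",(b[0],b[1],220,b[2])),("lift",(b[0],b[1],120,b[2])),("pre",inpanel(p,-70,0,h-85)),("ins",inpanel(p,0,0,h-85)),("hi",inpanel(p,-8,0,h+20)),("home",inpanel(p,0,0,h-120))]:
        P,R=pose(0,q,half);j=kin.inverse_kinematics(P,R);print(half,n,P.round(),None if j is None else np.round(j,2))
o=manip.current_orientation()
for z in(500,550,600): print(z,kin.inverse_kinematics([134.3,559.1,z],o) is not None)
T=dict(np.load("top.npz"));print(ray(T,(105,232),300),ray(T,(207,300),300))
E
```

```text
[[-0.7, -0.5], [0.2, -1.0], [-0.7, 0.6], [-0.2, 0.3], [-0.4, -0.5], [0.3, 0.3], [0.0, -0.9], [0.5, -1.2], [-0.2, -0.4], [-0.8, -0.0], [-0.8, -1.0], [-1.4, 0.3], [-0.3, 0.1], [-1.3, 0.4]]
panel [ 561.058 -145.348   -2.697]
[[-0.8, -1.4], [-2.0, 0.1], [-0.8, -0.2], [0.0, 1.4], [1.0, 0.2], [0.5, -1.7], [0.3, 1.2], [-0.3, -0.1], [-1.9, -0.1]]
screw [179.87846639] [-0.83740084  0.13542131] [[432.39124542 187.50326325]]
1 bin [525. 203. 355.] [ 0.26  0.37 -0.06  1.14 -0.   -2.23]
1 up [525. 203. 575.] [ 0.26  0.39  0.55  1.73 -0.   -2.23]
1 lift [525. 203. 475.] [ 0.26  0.35  0.22  1.44 -0.   -2.23]
1 pre [ 644. -106.  450.] [-0.26  0.55  0.47  1.49  0.   -2.28]
1 ins [ 581. -136.  450.] [-0.34  0.42  0.26  1.41  0.   -2.35]
1 hi [ 588. -132.  555.] [-0.33  0.48  0.64  1.72  0.   -2.34]
1 home [ 581. -136.  415.] [-0.34  0.42  0.17  1.32  0.   -2.35]
-1 bin [525. 203. 355.] [ 0.26  0.37 -0.06  1.14 -0.    0.91]
-1 up [525. 203. 575.] [ 0.26  0.39  0.55  1.73 -0.    0.91]
-1 lift [525. 203. 475.] [ 0.26  0.35  0.22  1.44 -0.    0.91]
-1 pre [ 644. -106.  450.] [-0.26  0.55  0.47  1.49  0.    0.87]
-1 ins [ 581. -136.  450.] [-0.34  0.42  0.26  1.41  0.    0.79]
-1 hi [ 588. -132.  555.] [-0.33  0.48  0.64  1.72  0.    0.8 ]
-1 home [ 581. -136.  415.] [-0.34  0.42  0.17  1.32  0.    0.79]
500 True
550 True
600 True
[472.66318754 399.21518654 300.        ] [374.05467822 243.66802147 300.        ]
```

```bash
python3 - <<'E'
from station import manip,kin,viewer
from h import *
F=np.load("fit.npz");b=F["b"];p=F["p"];h=F["h"][0]
manip.movel([134.3,559.1,560],max_speed=250)
P,R=pose(0,(b[0],b[1],220,b[2]),-1); manip.move_pose(P,R)
P[2]=355; manip.movel(P,max_speed=200,f_stop=8); print(manip.current_position(),manip.current_time_s())
manip.set_gripper(0.0); print(manip.current_finger_gap(),manip.current_gripper_force())
P[2]=475; manip.movel(P,max_speed=150); print(manip.current_wrist_force())
P,R=pose(0,inpanel(p,-60,0,h-85),-1); manip.move_pose(P,R); manip.sleep(.3)
print(manip.current_time_s(),P,manip.current_position(),manip.current_wrist_force())
ims=[]
for n in("scene","top"):
    c=viewer.capture(n); np.savez(f"{n}1.npz",**c); ims.append(c["img"])
a=cv2.resize(ims[0][50:200,140:275],None,fx=3,fy=3,interpolation=cv2.INTER_CUBIC)
b=cv2.resize(ims[1][125:275,365:495],None,fx=3,fy=3,interpolation=cv2.INTER_CUBIC)
cv2.imwrite("pics/c3.png",cv2.convertScaleAbs(np.hstack([a,b]),alpha=1.5))
E
```

```text
[524.92835966 203.59947093 356.24374826] 4.0333
0.1770243043639226 59.35209631919861
[-0.74641032  0.71125887 -2.73754292]
7.1833 [ 635.07683184 -110.05972942  449.87846639] [ 635.0716135  -109.00358856  450.22383375] [-0.41765393  0.65386051 -2.90299192]
```

View pics/c3.png

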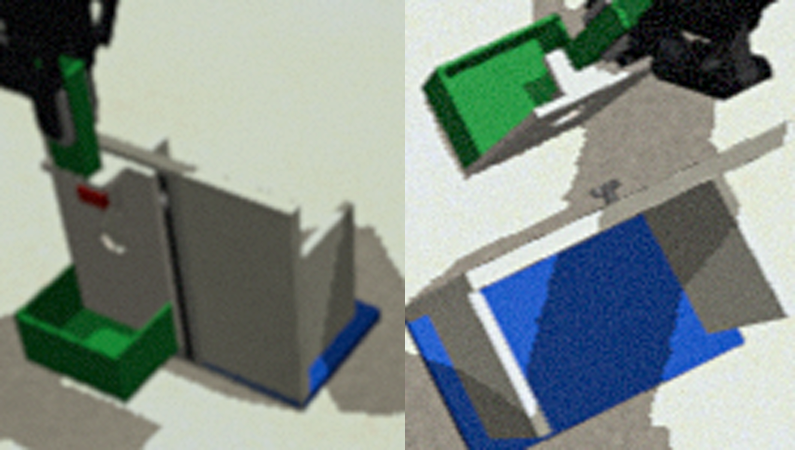

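The bin is held upright and parallel to the panel. The hole is at scene (177.7,130.7) and top (420,164.3); the screw head is at top (431.7,188.3). I'll compare these with their predicted positions.

```bash
python3 - <<'E'
from station import manip
from h import *
F=np.load("fit.npz");p=F["p"];h=F["h"][0]
S=dict(np.load("scene1.npz"));T=dict(np.load("top1.npz"))
def w(X,Y,Z): return np.array(inpanel(p,X,Y,Z)[:3])
for X in(-65,-60): print("hole",X,proj(S,w(X,0,h)),proj(T,w(X,0,h)))
print("per mm",proj(S,w(-60,10,h))-proj(S,w(-60,0,h)),proj(T,w(-60,10,h))-proj(T,w(-60,0,h)),proj(S,w(-60,0,h+10))-proj(S,w(-60,0,h)),proj(T,w(-60,0,h+10))-proj(T,w(-60,0,h)))
for hh in (170,175,180): print("head",hh,proj(S,w(-13,0,hh)),proj(T,w(-10.5,0,hh)))
for n,Pt in [("top front L",(0,110,200)),("R",(0,-110,200)),("railtop",(0,0,200))]: print(n,proj(S,w(*Pt)),proj(T,w(*Pt)))
print(manip.current_position())
# head blob in the first image
im=cv2.cvtColor(np.load("scene.npz")["img"],cv2.COLOR_BGR2GRAY);print(im[106:124,184:202])
E
```

```text
hole -65 [[176.67853397 128.94296347]] [[418.20360673 161.07577079]]
hole -60 [[178.14535439 127.64248148]] [[419.48162676 163.45635471]]
per mm [[-3.8265869  -1.49005291]] [[ 4.76570368 -2.22368027]] [[-0.7541913 -3.8347877]] [[ 1.86188685 -1.45849586]]
head 170 [[192.06206311 119.54230961]] [[430.28966394 188.37458592]]
head 175 [[191.75989026 117.67377189]] [[431.28113481 187.81430748]]
head 180 [[191.45516165 115.78943017]] [[432.285542   187.24671875]]
top front L [[153.45996632  90.28679033]] [[492.92686142 164.70077597]]
R [[237.32185676 120.7841232 ]] [[384.38012469 216.15259073]]
railtop [[193.8211403  104.96459155]] [[439.26084376 190.13879541]]
[ 635.07802101 -109.47361492  450.06168872]
[[ 52  52  50  52  52  48  42  49  64  67  70  87 108 115 124 131 135 137]
 [ 53  54  53  52  54  44  42  40  41  43  42  53  67  74  91 107 118 130]
 [ 54  51  55  52  52  49  43  40  31  28  33  39  46  47  55  66  78 101]
 [ 51  53  53  53  51  47  44  41  26  15  19  32  42  44  46  49  51  63]
 [ 54  53  51  53  53  51  45  39  30  15  14  23  39  45  46  48  51  49]
 [ 51  54  51  52
[... 258 characters left out ...]
 37  40  43  47  49  49]
 [ 52  51  54  50  47  42  49  62  76  87  85  62  41  40  44  46  52  52]
 [ 49  53  51  51  44  35  31  39  53  69  77  60  42  41  44  46  48  53]
 [ 54  51  52  51  46  34  26  25  37  51  63  54  39  38  44  45  50  51]
 [ 52  55  52  51  49  39  29  25  27  35  47  44  32  39  43  43  50  52]
 [ 53  51  51  53  51  44  38  32  26  34  36  30  24  37  42  46  51  49]
 [ 52  50  54  53  52  54  44  42  35  36  31  23  19  34  43  44  46  51]
 [ 53  54  53  51  53  54  51  46  37  35  30  16  17  28  41  45  46  51]
 [ 53  53  53  53  54  53  54  52  44  38  33  13  14  29  38  44  49  49]
 [ 50  52  51  52  52  54  52  50  47  43  33  19  10  26  39  47  47  48]]
```

```bash
cat >> h.py <<'E'
Z0=1.24
def go(p,X,Y,Z,v=60,f=None):
    from station import manip
    P,R=pose(0,inpanel(p,X,Y,Z+Z0),-1)
    hit=manip.movel(P,max_speed=v,orientation=R,f_stop=f)
    return hit,where(p)
def where(p):
    from station import manip
    q=np.array(manip.current_position());c,s=np.cos(p[2]),np.sin(p[2]);d=q[:2]-p[:2]
    F=np.array(manip.current_wrist_force())
    return np.round([c*d[0]+s*d[1]+22,-s*d[0]+c*d[1],q[2]-355-Z0, c*F[0]+s*F[1],-s*F[0]+c*F[1],F[2],manip.current_time_s()],2)
E
python3 - <<'E'
from h import *
p=np.load("fit.npz")["p"]
print(go(p,-60,-75,95,100)); print(go(p,-15,-75,95,60,6))
h,w=go(p,10,-75,95,15,3); print(h,w); X0=w[0]
print(go(p,X0-6,-75,95,30)); h,w=go(p,X0-6,-40,95,15,2.5); print(h,w)
print(go(p,X0-6,w[1]-6,95,30),go(p,X0-50,w[1]-6,95,80))
E
```

```text
(False, array([-60.01, -74.63,  94.97,  -0.4 ,  -0.21,  -1.85,   8.18]))
(False, array([-1.515e+01, -7.493e+01,  9.504e+01, -5.000e-02,  6.200e-01,
       -2.570e+00,  9.080e+00]))
True [ -0.26 -74.96  94.62  -2.88   0.31  -1.38  10.11]
(False, array([ -6.3 , -75.09,  94.43,   0.61,   0.92,  -3.  ,  10.48]))
True [ -6.06 -51.77  94.01  -0.1   -0.89  -1.96  11.96]
(False, array([-6.250e+00, -5.812e+01,  9.488e+01,  4.000e-02,  1.400e-01,
       -2.330e+00,  1.231e+01])) (False, array([-50.18, -57.8 ,  94.82,   0.23,   0.73,  -0.94,  13.01]))
```

```bash
python3 - <<'E'
from h import *
p=np.load("fit.npz")["p"];X0=-.26
print(go(p,-50,2,210,150)); print(go(p,X0-6,2,208,60,6))
h,w=go(p,X0-6,2,172,15,3); print(h,w)
print(go(p,X0-6,2,w[2]+6,40)); print(go(p,X0-50,2,w[2]+6,80))
hs=w[2]-9; print("h",hs); print(go(p,X0-30,2,hs-85,150))
E
```

```text
(False, array([-4.9890e+01,  2.0200e+00,  2.0974e+02,  6.7000e-01, -1.2000e-01,
       -1.9400e+00,  1.4020e+01]))
(False, array([-6.4300e+00,  1.8800e+00,  2.0787e+02,  1.9000e-01, -7.0000e-02,
       -2.8400e+00,  1.4910e+01]))
True [ -6.27   1.95 182.23  -0.88  -0.71   4.88  16.49]
(False, array([ -6.34,   2.1 , 187.86,   0.21,   0.81,  -1.59,  16.83]))
(False, array([-50.19,   2.04, 187.95,   0.3 ,   0.36,  -2.18,  17.53]))
h 173.23
(False, array([-30.18,   2.11,  89.35,   0.87,   0.87,  -0.85,  18.37]))
```

Touch gives a screw height of about 173.3 mm and y about +2. Next is the insertion.

```bash
python3 - <<'E'
from h import *
from station import manip
p=np.load("fit.npz")["p"]
for dz,dy in [(0,0),(2,0),(-2,0),(0,2),(0,-2),(2,2),(-2,-2),(2,-2),(-2,2)]:
    Y=2+dy;Z=88.3+dz
    go(p,-22,Y,Z,60); manip.sleep(.2)
    h,w=go(p,3,Y,Z,15,4); print(dz,dy,h,w,flush=True)
    if w[0]>-4: break
    go(p,-22,Y,Z,40)
E
```

```text
0 0 True [ 0.16  2.05 87.83 -0.98 -0.24 -0.43 20.23]
```

```bash
python3 - <<'E'
from h import *
from station import manip
p=np.load("fit.npz")["p"]
print(go(p,-.5,2,88,20))
print(go(p,-.5,2,63,40,8))
manip.sleep(.2);print(where(p))
print(go(p,-.5,2,48,12,12)); manip.sleep(.3);print(where(p))
from station import viewer
ims=[]
for n in("scene","top"): ims.append(viewer.capture(n)["img"])
a=cv2.resize(ims[0][50:200,140:275],None,fx=3,fy=3,interpolation=cv2.INTER_CUBIC)
b=cv2.resize(ims[1][125:275,365:495],None,fx=3,fy=3,interpolation=cv2.INTER_CUBIC)
cv2.imwrite("pics/c4.png",cv2.convertScaleAbs(np.hstack([a,b]),alpha=1.5))
E
```

```text
(False, array([-0.68,  1.98, 87.88, -1.37, -0.75, -1.73, 20.48]))
(False, array([-0.61,  1.87, 62.48, -4.22,  0.29, -5.57, 21.26]))
[-0.58  1.86 62.86 -4.17  0.16 -5.   21.46]
(True, array([-0.6 ,  2.18, 53.28,  0.31,  0.36,  3.99, 22.32]))
[-0.71  2.13 53.28  1.44  0.61  4.01 22.62]
```

View pics/c4.png

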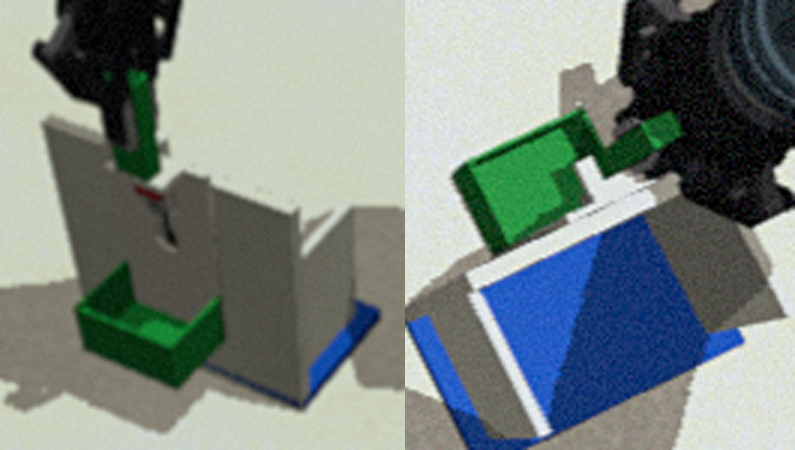

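The slide sits right at the head and the plate is flat against the panel. Z is 53.28 mm, which matches home. A gentle extra pull will confirm the end stop.

```bash
python3 - <<'E'
from h import *
from station import manip
p=np.load("fit.npz")["p"]
print(go(p,-.5,2,46,8,7.5)); print(where(p))
E
```

```text
(True, array([-0.56,  2.03, 53.25,  1.41,  0.91,  4.01, 23.11]))
[-0.56  2.03 53.25  1.41  0.91  4.01 23.11]
```

```bash
python3 - <<'E'
from h import *
from station import manip,viewer
p=np.load("fit.npz")["p"]
manip.set_gripper(1.0); print(manip.current_finger_gap(),where(p))
print(go(p,-.5,2,160,120)); 
P=np.array(manip.current_position());manip.movel([P[0]-60,P[1]-90,P[2]],max_speed=150); manip.sleep(1)
print(manip.current_wrist_force(),manip.current_time_s())
im=viewer.capture("scene");np.savez("scene2.npz",**im);t=viewer.capture("top")["img"];im=im["img"]
a=cv2.resize(im[60:190,140:275],None,fx=3,fy=3,interpolation=cv2.INTER_CUBIC)
b=cv2.resize(t,(520,390))
cv2.imwrite("pics/c5.png",cv2.convertScaleAbs(np.hstack([a,b])[:,:800],alpha=1.4))
z=cv2.resize(im[90:150,165:225],None,fx=9,fy=9,interpolation=cv2.INTER_CUBIC);cv2.imwrite("pics/c6.png",cv2.convertScaleAbs(z,alpha=1.8))
E
```

```text
1.0014573079498883 [-0.18  2.24 52.87  0.66 -0.6  -0.55 23.79]
(False, array([-5.0000e-01,  1.9700e+00,  1.5935e+02, -5.0000e-02, -4.9000e-01,
       -5.1000e-01,  2.4830e+01]))
[ 0.39217569 -0.28068962 -0.35192471] 26.7083
```

View pics/c5.png

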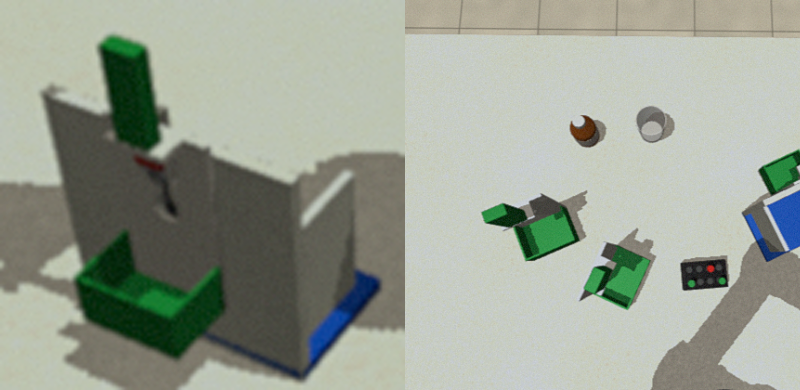

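View pics/c6.png

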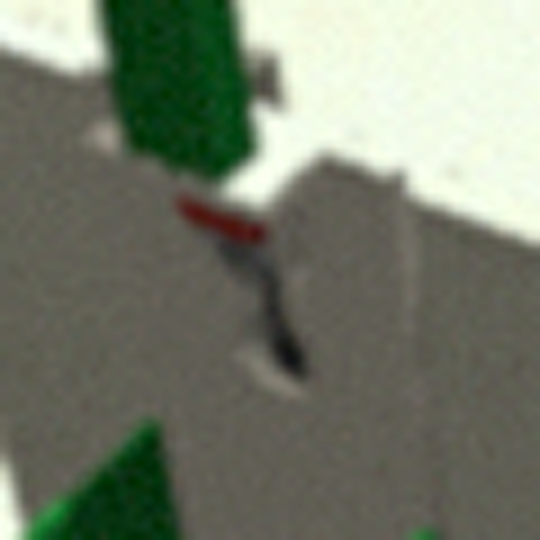

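```bash
python3 - <<'E'
from h import *
p=np.load("fit.npz")["p"];S=dict(np.load("scene2.npz"))
for P,uv in [((-30,15,230),(175.7,76.7)),((-30,-15,230),(188.7,76)),((-70,-45,0),(199.3,179)),((-70,-45,45),(200.3,167)),((-70,45,45),(166,154))]:
    q=np.array(inpanel(p,P[0]-.3,P[1]+2,P[2]+53.3)[:3]);print(proj(S,q).round(1),uv)
E
```

```text
[[172.2  74.7]] (175.7, 76.7)
[[184.6  78.9]] (188.7, 76)
[[199.2 180.2]] (199.3, 179)
[[196.8 165.9]] (200.3, 167)
[[164.3 152.3]] (166, 154)
```

The tab corners sit about 4 px off the prediction, so the bin may have a slight roll. I'll fit the tilt from the green silhouette in both views.

```bash
python3 - <<'E'
from h import *
from station import viewer
from scipy.optimize import minimize
p=np.load("fit.npz")["p"];S=viewer.capture("scene");T=viewer.capture("top")
k=6
def green(c,box):
    x0,y0,x1,y1=box;im=cv2.resize(c["img"][y0:y1,x0:x1],None,fx=k,fy=k,interpolation=cv2.INTER_CUBIC).astype(int)
    return ((im[...,1]>im[...,2]+22)&(im[...,1]>im[...,0]+12)).astype(np.uint8)
bS=(160,60,220,190);bT=(400,140,480,230)
from itertools import product
tab=np.array(list(product((-30,-14),(-15,15),(156,230))),float);tray=np.array(list(product((-70,-5),(-45,45),(0,45))),float)
def Wp(q,P):
    Y,Z,roll,pitch,yaw=q;R=Ro.from_euler("ZYX",[yaw,pitch,roll]).as_matrix()
    Q=(P-[0,0,120])@R.T+[-.3,Y,120+Z]
    c,s=np.cos(p[2]),np.sin(p[2]);return np.c_[p[0]+c*Q[:,0]-s*Q[:,1],p[1]+s*Q[:,0]+c*Q[:,1],Q[:,2]]
def hull(c,b,P,sh):
    uv=(proj(c,P)-[b[0],b[1]]+.5)*k-.5
    m=np.zeros(sh,np.uint8);cv2.fillConvexPoly(m,cv2.convexHull(np.float32(uv)).round().astype(np.int32),1);return m
gS=green(S,bS)
n,l,st,ce=cv2.connectedComponentsWithStats(gS);o=sorted([i for i in range(1,n) if st[i,4]>800],key=lambda i:ce[i,1]);print([(st[i].tolist(),(ce[i]/k+[160,60]).round(1).tolist()) for i in o])
mt=(l==o[0]).astype(np.uint8)
iou=lambda a,b:(a&b).sum()/(a|b).sum()
for w in ((2,0),):
  best=[]
  for roll in np.arange(-.08,.081,.01):
    for Y in np.arange(-8,9,2.):
      for pitch in(-.04,-.02,0,.02,.04): best.append((iou(hull(S,bS,Wp((Y,53.3,roll,pitch,0),tab),mt.shape),mt),roll,Y,pitch))
  best.sort(reverse=True);print(np.round(best[:6],3)); print(np.round([b for b in best if abs(b[1])<1e-6][:3],3))
v=cv2.resize(S["img"][60:190,140:240],None,fx=4.5,fy=4.5,interpolation=cv2.INTER_CUBIC);v=cv2.convertScaleAbs(v,alpha=1.6)
def draw(q,col):
  for B in(tab,tray):
    u=((proj(S,Wp(q,B))-[140,60]+.5)*4.5).astype(int)
    for i in range(8):
      for j in range(i): 
        if bin(i^j).count("1")==1: cv2.line(v,tuple(map(int,u[i])),tuple(map(int,u[j])),col,1)
draw((2,53.3,0,0,0),(0,255,255));cv2.imwrite("pics/c7.png",v)
E
```

```text
[([80, 70, 117, 226, 16583], [183.6, 90.1]), ([30, 463, 295, 249, 35254], [189.3, 160.5])]
[[ 0.771  0.06   8.     0.   ]
 [ 0.771  0.03   8.     0.   ]
 [ 0.771  0.03   6.     0.   ]
 [ 0.77   0.06   8.     0.02 ]
 [ 0.77   0.05   6.     0.   ]
 [ 0.77  -0.     4.     0.   ]]
[[ 0.77  -0.     4.     0.   ]
 [ 0.769 -0.     6.     0.   ]
 [ 0.766 -0.     6.     0.02 ]]
```

View pics/c7.png

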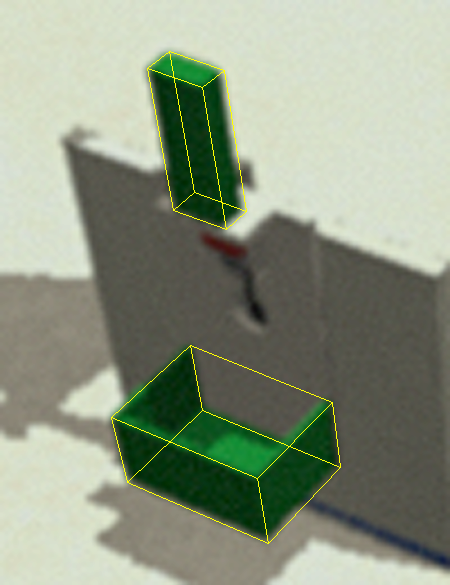

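The wireframe of the bin, upright and home (roll 0, z 53.3), lies exactly on the image, so my corner readings were at fault. I'm handing in.

```bash
python3 -c "
from station import hand_in
print(hand_in())"
```

```text
the job is handed in; nothing more can be done
None
```

The smallest bin hangs upright and home on the screw (axis felt at about 173 mm), with the red slide pushed up as judged by bin height and the camera view; it was released and handed in at about 27 s, and I never went near the beaker, bottle or rack.

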